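# Bring the empty holder of the sample wheel to the top

## Robot

A 6-joint arm with a two-finger parallel gripper is mounted at the origin on the work surface. World frame = base frame: x ahead of the robot, y to its left, z up, the work surface at z = 0. Lengths are in m, angles in rad, forces in N, time in s.
With the tool pointing down it reaches from about 0.35 to 0.775 m from the base axis. Payload 5.5 kg.
Tool frame: the origin (TCP) lies midway between the tips of the shut fingers; the grasp point (between the pads) lies 19 mm behind it (env.tcp_to_grasp is the distance from the TCP to the grasp point, in m); z points along the fingers, y is the direction in which the jaws open and shut (so a half turn about z gives the same grasp; the last joint's range is limited). The gripper opens to 85 mm and grips with 20 to 120 N. Pads are 22 mm wide; open, the fingers measure 114 mm over their backs; the gripper's body (76 mm by 85 mm) begins 54 mm behind the grasp point. The pads swing forward as they close: fully open they stand 13 mm farther back than shut.
Start: joints at [-1.46, 0.313, 0.046, 1.304, 0, 1.431], TCP at [0.143, -0.557, 0.197] pointing down, gripper open.
Joint ranges: [-2.76, 2.76], [-0.86, 1.69], [-1.03, 1.26], [-2.2, 2.34], [-1.47, 1.5], [-3.14, 3.14]. Speed limits (rad/s): [2.57, 2.57, 3.14, 3.14, 3.14, 3.14].

## Interface

Orientations are given as a unit quaternion [w, x, y, z].
In Python, from workcell import get_state, viewer, hand_in, finder, env gives the robot as it stands.
- The arm moves only by the tool arm_command, never from a script. Its argument "motion" is a list of rows, each an object of numbers: "x", "y", "z": the shift along the tool's x, y, z in mm; "rx", "ry", "rz": the turn, a rotation vector about the tool's x, y, z in degrees; "hand": the closure, from -1 (fully open) to 1 (shut). A call has 1 to 10 rows; each row is the pose to reach, as a shift and turn from the pose commanded when the call began, along the tool's axes at that moment; what a row does not reach only later rows make up. A row lasts 1/8 s, in which the tool goes at most 62.5 mm and 10.7 degrees, less where a joint would pass 70% of its speed; a pose out of reach is approached as far as the arm can. A call with a gripper value outside its range is refused whole. The fingers move at their own pace and stop on an object; "force" is the grip in N (left out, the last holds). Time passes only in rows, so rows that repeat a pose let the fingers close. It gives the time, the measured TCP pose, the force and the opening at its end, in the units of the state.
- get_state(): the state, without advancing time (a new reading comes with each control period).
- viewer.read_camera(name): name is "scene" or "top" or "wrist"; returns a dict with "image" (384x512x3 uint8, red, green, blue), "z_map" (384x512 float32, m along the optical axis (not along the pixel's ray), 0 where there is no reading), "intrinsics" (3x3 intrinsics, pixels), "k1" (the pictures are not rectified: a ray, as slopes to the right and down, at radius r is drawn at 1 + k1 r^2 times it, then the intrinsics apply), "rvec" (rotation vector, rad) and "tvec" (3), from world to camera coordinates, as OpenCV has them. Camera axes: x right, y down, z forward; pixel columns grow to the right and rows downward; lengths in m; the calibration is good to about 2 mm. A picture is of the moment at which its call begins.
- hand_in(): hands the job in, once; it reports no verdict.
Trained networks look in a picture, given as the dict that the camera call returned (one of the last four; its "shot" number tells which), for a name from the list of things; names that differ only in an ending like _2 or _b are one class to them, and where a whole thing is asked for, a point or a joint stands for the part that bears it (a point fixed in the world has none). Each returns a list of dicts, best first, with "score" (0 to 1); they miss things now and then, are a little off and sometimes report something else, mostly with a low value. They report only what shows in the picture. A call takes as long as a camera call.
- finder.find_in(picture, query): "at" ([column, row] in pixels, amid what is visible of it).
- finder.masks_of(picture, query): "region" (384x512 bool, what is visible of it) and "at" ([column, row] in pixels, amid what is visible of it).
The state is a dict: "clock": time; "joint_pos": joint angles; "qvel": joint speeds; "tau": joint torques, N m; "tcp_pos": TCP position; "orientation": TCP orientation; "wrist_force": force on the tool from outside, world axes, zero at the start; "ft_torque": the same for the moment, N m; "finger_gap": finger opening in m.
Only numpy, scipy, OpenCV 4.12 (cv2) and the standard library are available. Lean on these libraries where they do the work, as an engineer would, in place of code of your own. Each camera call takes 0.05 s, during which the arm holds its last target.

## Task

Turn the upright sample wheel, pushing one arm after another with the fingertips, until the empty holder (the open ring with no white disc in it) points straight up, ready to be loaded. Only push the arms: do not grip one or hold it between the fingers, and do not touch the white sample discs or the small fibre collimators below. Leave the loose things around it where they are, and take the hand clear of the wheel when you finish.

Things in the scene. Friction and masses are not known exactly. Their poses are not given: they have to be found in the camera images.
- wheel (a joint): turn of the sample wheel (rad): 0 when the empty holder points straight up, growing clockwise as seen from the robot, right-handed about hub's x axis (from 0 the empty holder goes to the -y side). It turns freely round, any number of times either way. A friction brake (0.16 N m, 1.5 N at a ring) holds it wherever it is left: no coasting, no click stops. Starts between 1.75 and 4.53
- hub (a point): centre of the wheel's hub (50 mm across, 18 mm thick), 165 mm above the bench. Does not turn: x lies along the level axle, away from the robot to within 0.35 rad; y is level in the wheel's plane; z up. Six arms at 60 deg spacing; their rings' outer edges run on a circle of 136 mm radius (wheel top 301 mm above the bench); gap between neighbouring rings 58 mm
- stand: black breadboard 200 x 300 x 12 mm carrying the wheel, fixed to the bench; origin: centre of its underside; axes as hub, which lies 165 mm above. An aluminium portal with the bearing stands on the robot's side of the wheel: 26 to 78 mm from the wheel's mid-plane, up to 191 mm above the bench, 57 mm to either side (a brass screw at +y to 77 mm)
- holder_empty: the arm whose ring has NO disc in it: an open ring one can see through. It must end pointing straight up. Steel spoke 10 mm thick, ring 52 mm outside, 42 mm inside, 12 mm thick. Origin: ring's centre, 110 mm from the axle. z: outward along the spoke; x: along the axle. Bare spoke from z = -85 mm (hub) to z = -25 mm (ring)
- discs: the five white opal sample discs, 42 mm across and 3 mm thick, one in the middle of each of the other five rings, 4.5 mm behind the rings' faces. Not to be touched. Origin: the centre of the hub; it turns with the wheel
- collimators: two small fibre collimators on posts, fixed on the breadboard either side of the lowest holder, 31 to 79 mm along the axle from the wheel's mid-plane, within 15 mm either side, up to 70 mm above the bench. Not to be touched. Origin: as stand, 12 mm higher
- sample_case: bystander: flat sample case, clear plastic with white lid, 77 x 117 x 30 mm, beyond the stand; origin: centre of underside
- wipes_box: bystander: carton of lens wipes, 115 x 115 x 85 mm, left of the stand; origin: centre of underside
- lamp_supply: bystander: black lamp supply with a knob, 85 x 130 x 48 mm, right of the stand; origin: centre of underside
- spare_post: bystander: spare post on a black foot, 75 x 60 mm, 90 mm high, beyond the stand; origin: centre of underside
- disc_dish: bystander: glass dish 66 mm across, 14 mm high, with the white disc that is to be loaded next, standing on the breadboard; leave it; origin: centre of underside
- dust_cap: bystander: black dust cap 24 mm across, 16 mm high, standing on the breadboard; origin: centre of underside
- spanner: bystander: flat steel retaining-ring spanner, 72 mm long, 5 mm thick, lying on the breadboard; origin: centre of underside
- holder_1: arm with a white disc in its ring, 60 deg on from holder_empty in the sense in which wheel grows. Steel spoke 10 mm thick, ring 52 mm outside, 42 mm inside, 12 mm thick. Origin: ring's centre, 110 mm from the axle. z: outward along the spoke; x: along the axle. Bare spoke from z = -85 mm (hub) to z = -25 mm (ring)
- holder_2: arm with a white disc in its ring, 120 deg on from holder_empty in the sense in which wheel grows. Steel spoke 10 mm thick, ring 52 mm outside, 42 mm inside, 12 mm thick. Origin: ring's centre, 110 mm from the axle. z: outward along the spoke; x: along the axle. Bare spoke from z = -85 mm (hub) to z = -25 mm (ring)
- holder_3: arm with a white disc in its ring, 180 deg on from holder_empty in the sense in which wheel grows. Steel spoke 10 mm thick, ring 52 mm outside, 42 mm inside, 12 mm thick. Origin: ring's centre, 110 mm from the axle. z: outward along the spoke; x: along the axle. Bare spoke from z = -85 mm (hub) to z = -25 mm (ring)
- holder_4: arm with a white disc in its ring, 240 deg on from holder_empty in the sense in which wheel grows. Steel spoke 10 mm thick, ring 52 mm outside, 42 mm inside, 12 mm thick. Origin: ring's centre, 110 mm from the axle. z: outward along the spoke; x: along the axle. Bare spoke from z = -85 mm (hub) to z = -25 mm (ring)
- holder_5: arm with a white disc in its ring, 300 deg on from holder_empty in the sense in which wheel grows. Steel spoke 10 mm thick, ring 52 mm outside, 42 mm inside, 12 mm thick. Origin: ring's centre, 110 mm from the axle. z: outward along the spoke; x: along the axle. Bare spoke from z = -85 mm (hub) to z = -25 mm (ring)

How it is judged:
At the end, for the whole second after the job is handed in: The empty holder's arm points straight up to within 0.09 rad (5 deg), the wheel is at rest, and every loose thing is within 15 mm of where it stood (angle between holder_empty's own z axis and vertical below 0.09 rad and velocity of joint wheel between -0.02 and 0.02 rad/s and distance of each of sample_case, wipes_box, lamp_supply, spare_post, disc_dish, dust_cap, spanner from where it was at the start of the episode below 0.015 m); the robot touches nothing.
It fails at once if an arm of the wheel was held between the fingers ((contact force between the fingers and holder_empty above 0.5 N and x of the grasp point in the frame of holder_empty between -0.008 and 0.008 m and (distance between the grasp point and holder_empty below 0.028 m or (y of the grasp point in the frame of holder_empty between -0.006 and 0.006 m and z of the grasp point in the frame of holder_empty between -0.075 and -0.02 m))) or (contact force between the fingers and holder_1 above 0.5 N and x of the grasp point in the frame of holder_1 between -0.008 and 0.008 m and (distance between the grasp point and holder_1 below 0.028 m or (y of the grasp point in the frame of holder_1 between -0.006 and 0.006 m and z of the grasp point in the frame of holder_1 between -0.075 and -0.02 m))) or (contact force between the fingers and holder_2 above 0.5 N and x of the grasp point in the frame of holder_2 between -0.008 and 0.008 m and (distance between the grasp point and holder_2 below 0.028 m or (y of the grasp point in the frame of holder_2 between -0.006 and 0.006 m and z of the grasp point in the frame of holder_2 between -0.075 and -0.02 m))) or (contact force between the fingers and holder_3 above 0.5 N and x of the grasp point in the frame of holder_3 between -0.008 and 0.008 m and (distance between the grasp point and holder_3 below 0.028 m or (y of the grasp point in the frame of holder_3 between -0.006 and 0.006 m and z of the grasp point in the frame of holder_3 between -0.075 and -0.02 m))) or (contact force between the fingers and holder_4 above 0.5 N and x of the grasp point in the frame of holder_4 between -0.008 and 0.008 m and (distance between the grasp point and holder_4 below 0.028 m or (y of the grasp point in the frame of holder_4 between -0.006 and 0.006 m and z of the grasp point in the frame of holder_4 between -0.075 and -0.02 m))) or (contact force between the fingers and holder_5 above 0.5 N and x of the grasp point in the frame of holder_5 between -0.008 and 0.008 m and (distance between the grasp point and holder_5 below 0.028 m or (y of the grasp point in the frame of holder_5 between -0.006 and 0.006 m and z of the grasp point in the frame of holder_5 between -0.075 and -0.02 m)))).
It fails at once if a white sample disc was touched (contact force between any of the arm, the fingers and discs above 0.3 N).
It fails at once if a fibre collimator was touched (contact force between any of the arm, the fingers and collimators above 0.5 N).
It fails at once if a loose thing was moved more than 15 mm or lifted (distance of any of sample_case, wipes_box, lamp_supply, spare_post, disc_dish, dust_cap, spanner from where it was at the start of the episode above 0.015 m).
It also fails if it takes over 51 s, if anything falls off the work surface, if the arm or the gripper's body presses on something with over 40 N, if the wrist force passes 120 N, or if a joint passes its speed limit or range.

## Working session

There is one attempt and no reset: what is moved stays moved. The work goes in short steps, Python scripts to look and compute and a tool call to move; the robot and the scene stay as the last step left them, time stands still between calls to the robot, and variables do not carry over. Pictures are saved under pics/ and viewed, and the job is handed in when it is done.

Besides the shell and the picture viewer there is one more tool, called as name(argument=value, ...) on one line, values as JSON. arm_command: Moves the arm, as the interface text tells. Its arguments: {"type":"object","properties":{"motion":{"type":"array","items":{"type":"object","properties":{"x":{"type":"number"},"y":{"type":"number"},"z":{"type":"number"},"rx":{"type":"number"},"ry":{"type":"number"},"rz":{"type":"number"},"hand":{"type":"number"}}}},"force":{"type":"number"}},"required":["motion"]}

```bash
ls; mkdir -p pics; cat > h.py <<'E'
import numpy as np, cv2
from workcell import get_state, viewer, hand_in, finder, env
from scipy.spatial.transform import Rotation as R
def shot(n,fn=None):
    p=viewer.read_camera(n)
    if fn: cv2.imwrite('pics/'+fn,p['image'][:,:,::-1])
    return p
def world(p,u,v,z=None):
    K=p['intrinsics'];x=(u-K[0,2])/K[0,0];y=(v-K[1,2])/K[1,1]
    xu,yu=np.array(x,float),np.array(y,float)
    for _ in range(20):
        f=1+p['k1']*(xu**2+yu**2);xu,yu=x/f,y/f
    if z is None: z=p['z_map'][np.round(v).astype(int),np.round(u).astype(int)]
    c=np.stack([xu*z,yu*z,z*np.ones_like(xu)],-1)
    Rm=cv2.Rodrigues(np.array(p['rvec'],float))[0]
    return (c-np.array(p['tvec']).ravel())@Rm
def proj(p,P):
    Rm=cv2.Rodrigues(np.array(p['rvec'],float))[0]
    c=np.atleast_2d(P)@Rm.T+np.array(p['tvec']).ravel()
    s=c[:,:2]/c[:,2:];s=s*(1+p['k1']*(s**2).sum(1,keepdims=True))
    K=p['intrinsics'];return np.stack([s[:,0]*K[0,0]+K[0,2],s[:,1]*K[1,1]+K[1,2]],-1)
E
python3 - <<'E'
from h import *
for n in ['scene','top','wrist']:
    p=shot(n,n+'0.png')
    Rm=cv2.Rodrigues(np.array(p['rvec'],float))[0]
    print(n,-Rm.T@np.array(p['tvec']).ravel(),Rm[2])
    for q in ['hub','holder_empty','holder_1','discs','stand','collimators','disc_dish']:
        try:
            for r in finder.find_in(p,q)[:7]:
                u,v=r['at'];print(q,round(r['score'],2),np.round([u,v]),np.round(world(p,u,v),3))
        except Exception as e: print(q,e)
print(get_state())
E
```

```text
pics
scene [ 1.06582993 -0.23079501  1.005354  ] [-0.43301584  0.29439829 -0.85195477]
hub 0.59 [271. 185.] [0.606 0.116 0.085]
holder_empty 0.74 [306. 148.] [0.62  0.204 0.198]
holder_empty 0.68 [363. 163.] [0.682 0.364 0.084]
holder_empty 0.57 [301. 168.] [0.569 0.247 0.012]
holder_1 0.82 [272. 132.] [0.596 0.117 0.292]
holder_1 0.82 [245. 185.] [0.59  0.046 0.127]
holder_1 0.72 [268. 186.] [0.6   0.11  0.076]
holder_1 0.6 [249. 160.] [0.593 0.057 0.227]
holder_1 0.51 [308. 147.] [0.619 0.212 0.194]
discs 0.75 [274. 142.] [0.601 0.119 0.258]
discs 0.39 [333. 239.] [0.798 0.181 0.022]
stand 0.79 [271. 190.] [0.603 0.119 0.052]
collimators 0.51 [275. 201.] [0.617 0.123 0.011]
disc_dish 0.81 [225. 197.] [0.532 0.015 0.012]
top [0.53958201 0.04611799 1.38943804] [ 7.35661727e-02 -2.05785108e-04 -9.97290317e-01]
hub 0.98 [224. 204.] [0.591 0.119 0.189]
holder_1 0.57 [246. 206.] [0.587 0.053 0.243]
holder_1 0.55 [193. 194.] [0.617 0.207 0.235]
holder_1 0.48 [215. 199.] [0.601 0.137 0.298]
stand 0.72 [222. 201.] [0.595 0.118 0.298]
stand 0.32 [301. 213.] [ 0.577 -0.125  0.051]
collimators
[... 243 characters left out ...]
-0.06801376 -0.96080233]
{'clock': 1.2, 'joint_pos': array([-1.45961313e+00,  3.13183552e-01,  4.60986818e-02,  1.30360084e+00,
        5.01144662e-05,  1.43121956e+00]), 'qvel': array([ 0.0016454 , -0.00017343,  0.00020018,  0.00022354, -0.00066309,
        0.00055061]), 'tau': array([-1.72182103e-03, -4.80479300e+01,  2.98814321e+01,  5.00681199e-04,
       -3.43100901e-04, -1.69322834e-05]), 'tcp_pos': array([ 0.14270578, -0.55705726,  0.19703201]), 'orientation': array([5.56557772e-05, 9.92150219e-01, 1.25051745e-01, 2.42695723e-05]), 'wrist_force': array([-0.3224823 ,  0.27922599, -0.05068471]), 'ft_torque': array([0.04922201, 0.03956403, 0.00965241]), 'finger_gap': 0.08539288125468521}
```

```bash
python3 - <<'E'
import cv2
a=cv2.imread('pics/scene0.png')
c=a[90:250,180:400];cv2.imwrite('pics/scene0c.png',cv2.resize(c,None,fx=3.6,fy=3.6,interpolation=cv2.INTER_CUBIC))
a=cv2.imread('pics/top0.png')
c=a[120:280,150:350];cv2.imwrite('pics/top0c.png',cv2.resize(c,None,fx=3.7,fy=3.7,interpolation=cv2.INTER_CUBIC))
E
```

```text
(no output)
```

View pics/scene0c.png

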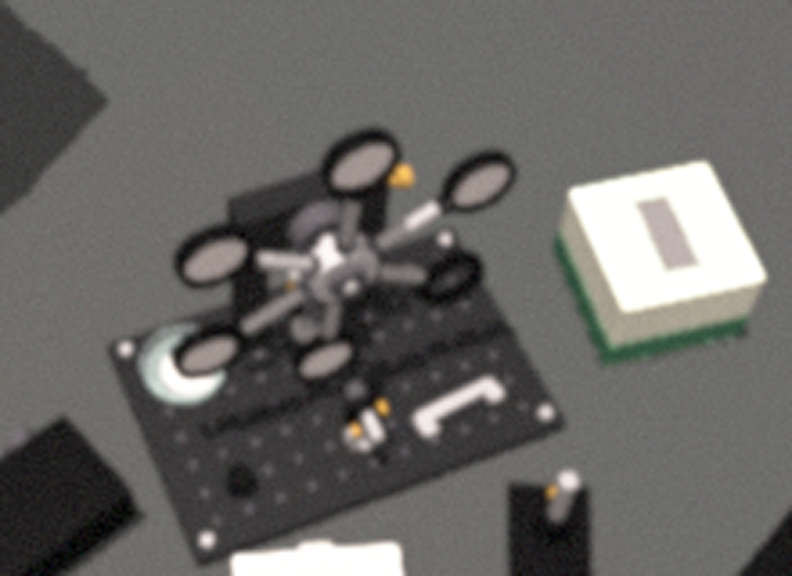

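View pics/top0c.png

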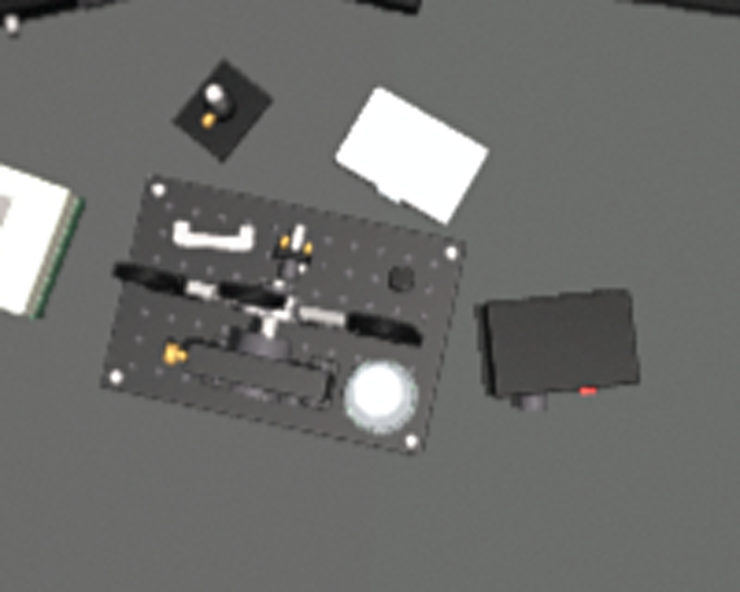

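View pics/scene0.png

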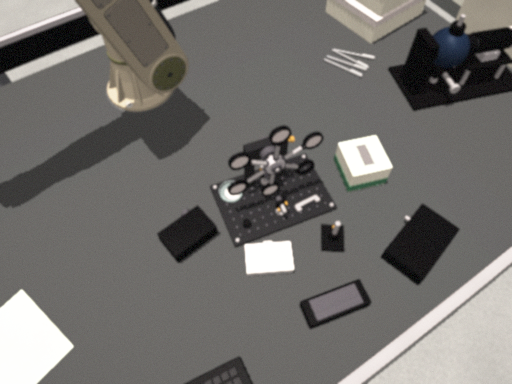

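```bash
cat > fit.py <<'E'
from h import *
from scipy.optimize import least_squares
def rings(par):
    x,y,z,yaw,th=par
    ey=np.array([-np.sin(yaw),np.cos(yaw),0]);ez=np.array([0,0,1.])
    return np.array([np.array([x,y,z])+.110*(-np.sin(th+k*np.pi/3)*ey+np.cos(th+k*np.pi/3)*ez) for k in range(6)])
E
python3 - <<'E'
from fit import *
p=shot('scene');t=shot('top')
sc=np.array([[157,189],[452,252],[116,377],[411,441]])/3.7+[150,120]
g=t['z_map'][np.round(sc[:,1]).astype(int),np.round(sc[:,0]).astype(int)]
W=world(t,sc[:,0],sc[:,1]);print(np.round(W,4));c=W.mean(0)
d=(W[0]-W[1])+(W[2]-W[3]);yaw=np.arctan2(-d[0],d[1]);print('centre',c,'yaw',yaw)
d2=(W[0]-W[2])+(W[1]-W[3]);print(np.arctan2(d2[1],d2[0]))
# order: empty, then +60 (from +y over top to -y): right, top, left, lowerleft, bottom
u=np.array([[452,278],[480,182],[362,163],[213,258],[210,352],[326,358]])/3.6+[180,90]
f=lambda q:(proj(p,rings(q))-u).ravel()
for free in (0,1):
    if free: r=least_squares(f,[c[0],c[1],.165,yaw,4.45]);print(r.x)
    else:
        r=least_squares(lambda a:f([c[0],c[1],.165,yaw,a[0]]),[4.45]);print(r.x)
    print(np.round(r.fun.reshape(-1,2),1).tolist())
im=p['image'][:,:,::-1].copy()
E
```

```text
[[ 0.709   0.242   0.017 ]
 [ 0.6589 -0.0303  0.0155]
 [ 0.5358  0.2731  0.0142]
 [ 0.4857  0.0027  0.0177]]
centre [0.59733858 0.12186771 0.01610026] yaw -0.182436754233942
-0.18305601409441014
[4.10812997]
[[-2.5, -0.3], [-2.6, -0.6], [-3.0, -0.5], [-2.3, -0.7], [-3.1, -0.2], [-2.7, -0.7]]
[ 0.60162798  0.12699237  0.16408737 -0.18499487  4.11263921]
[[0.2, 0.1], [0.1, -0.1], [-0.2, 0.2], [0.4, -0.1], [-0.4, 0.2], [-0.0, -0.3]]
```

arm_command(motion=[{"z":-60,"hand":1},{"z":-120,"hand":1},{"z":-150,"hand":1},{"x":679,"y":-692,"z":-150,"rz":-65.1,"hand":1},{"x":679,"y":-692,"z":-150,"rz":-65.1,"hand":1},{"x":679,"y":-692,"z":-150,"rz":-65.1,"hand":1},{"x":679,"y":-692,"z":-150,"rz":-65.1,"hand":1},{"x":679,"y":-692,"z":-150,"rz":-65.1,"hand":1},{"x":679,"y":-692,"z":-150,"rz":-65.1,"hand":1},{"x":679,"y":-692,"z":-150,"rz":-65.1,"hand":1}], force=20)

```text
invalid input at $.motion[0]: expected keys x, y, z, rx, ry, rz, hand
```

arm_command(motion=[{"x":0,"y":0,"z":-60,"rx":0,"ry":0,"rz":0,"hand":1},{"x":0,"y":0,"z":-120,"rx":0,"ry":0,"rz":0,"hand":1},{"x":0,"y":0,"z":-150,"rx":0,"ry":0,"rz":0,"hand":1},{"x":679,"y":-692,"z":-150,"rx":0,"ry":0,"rz":-65.1,"hand":1},{"x":679,"y":-692,"z":-150,"rx":0,"ry":0,"rz":-65.1,"hand":1},{"x":679,"y":-692,"z":-150,"rx":0,"ry":0,"rz":-65.1,"hand":1},{"x":679,"y":-692,"z":-150,"rx":0,"ry":0,"rz":-65.1,"hand":1},{"x":679,"y":-692,"z":-150,"rx":0,"ry":0,"rz":-65.1,"hand":1},{"x":679,"y":-692,"z":-150,"rx":0,"ry":0,"rz":-65.1,"hand":1},{"x":679,"y":-692,"z":-150,"rx":0,"ry":0,"rz":-65.1,"hand":1}], force=20)

```text
clock: 2.55
tcp_pos: [0.3627, -0.1767, 0.3473]
orientation: [0.001, 0.769, 0.64, 0.0]
wrist_force: [0.7, -0.6, 0.3]
finger_gap: 0.0002
```

```bash
cat >> fit.py <<'E'
HUB=np.array([.600,.1245,.165]);YAW=-.184
EX=np.array([np.cos(YAW),np.sin(YAW),0]);EY=np.array([-np.sin(YAW),np.cos(YAW),0])
def delta(ax,ay,z):
    s=get_state();q=s['orientation'];r=R.from_quat([q[1],q[2],q[3],q[0]]).as_matrix()
    T=HUB+ax*EX+ay*EY;T[2]=z
    M=np.stack([EY,EX,[0,0,-1]],1)
    print('shift mm',np.round(1e3*r.T@(T-s['tcp_pos']),1),'rotvec',np.round(np.degrees(R.from_matrix(r.T@M).as_rotvec()),2))
def where():
    s=get_state();d=s['tcp_pos']-HUB;print('wheel xyz(mm)',np.round(1e3*np.array([d@EX,d@EY,s['tcp_pos'][2]]),1),'F',np.round([s['wrist_force']@EX,s['wrist_force']@EY,s['wrist_force'][2]],2),s['clock'])
E
python3 -c "
from fit import *
delta(0,.165,.345);print(get_state()['joint_pos'])"
```

```text
shift mm [504.3 178.9   2.2] rotvec [0.07 0.03 0.08]
[-6.53005999e-01 -2.38220661e-02  1.32536916e-02  1.60651683e+00
  2.34288084e-05  1.10033021e+00]
```

arm_command(motion=[{"x":504,"y":179,"z":2,"rx":0,"ry":0,"rz":0,"hand":1},{"x":504,"y":179,"z":2,"rx":0,"ry":0,"rz":0,"hand":1},{"x":504,"y":179,"z":2,"rx":0,"ry":0,"rz":0,"hand":1},{"x":504,"y":179,"z":2,"rx":0,"ry":0,"rz":0,"hand":1},{"x":504,"y":179,"z":2,"rx":0,"ry":0,"rz":0,"hand":1},{"x":504,"y":179,"z":2,"rx":0,"ry":0,"rz":0,"hand":1},{"x":504,"y":179,"z":2,"rx":0,"ry":0,"rz":0,"hand":1},{"x":504,"y":179,"z":2,"rx":0,"ry":0,"rz":0,"hand":1},{"x":504,"y":179,"z":2,"rx":0,"ry":0,"rz":0,"hand":1},{"x":504,"y":179,"z":2,"rx":0,"ry":0,"rz":0,"hand":1}])

```text
clock: 3.8
tcp_pos: [0.631, 0.2868, 0.3415]
orientation: [-0.001, 0.768, 0.64, -0.002]
wrist_force: [-0.6, 0.4, -0.3]
finger_gap: 0.0003
```

```bash
python3 - <<'E'
from fit import *
where();delta(0,.165,.345)
p=shot('scene');c=p['image'][90:250,180:400,::-1]
cv2.imwrite('pics/s1.png',cv2.resize(c,None,fx=3.6,fy=3.6,interpolation=cv2.INTER_CUBIC))
p=shot('wrist','w1.png')
E
```

```text
wheel xyz(mm) [  0.8 165.2 341.5] F [-0.69  0.3  -0.3 ] 3.8
shift mm [-0.2 -0.8 -3.5] rotvec [-0.18  0.09  0.19]
```

View pics/s1.png

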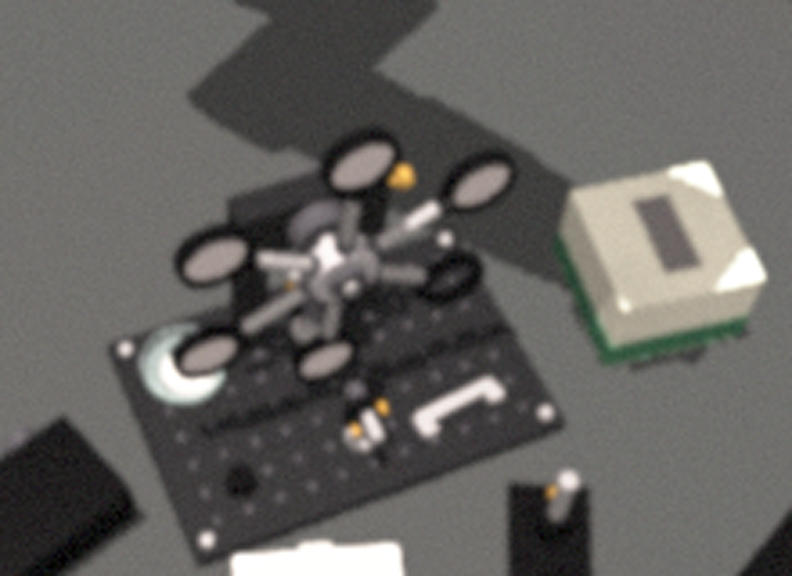

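View pics/w1.png

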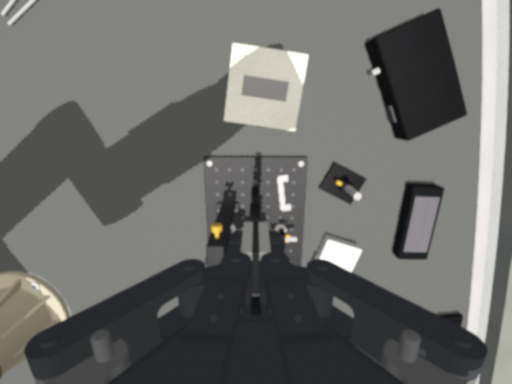

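```bash
python3 - <<'E'
from fit import *
p=shot('scene','s1full.png');print(proj(p,np.array([get_state()['tcp_pos'],[.631,.287,.0],HUB])))
E
```

```text
[[344.8951369   93.85558893]
 [324.49581927 179.40657281]
 [273.78682984 164.43837093]]
```

View pics/s1full.png

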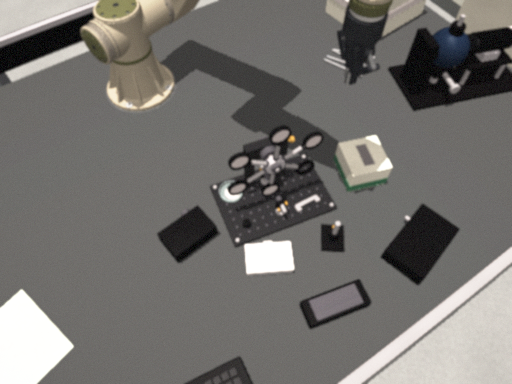

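```bash
python3 - <<'E'
import cv2
a=cv2.imread('pics/s1full.png')[40:130,290:410]
cv2.imwrite('pics/s1z.png',cv2.resize(cv2.convertScaleAbs(a,alpha=1.8,beta=20),None,fx=6,fy=6,interpolation=cv2.INTER_CUBIC))
E
```

```text
(no output)
```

View pics/s1z.png

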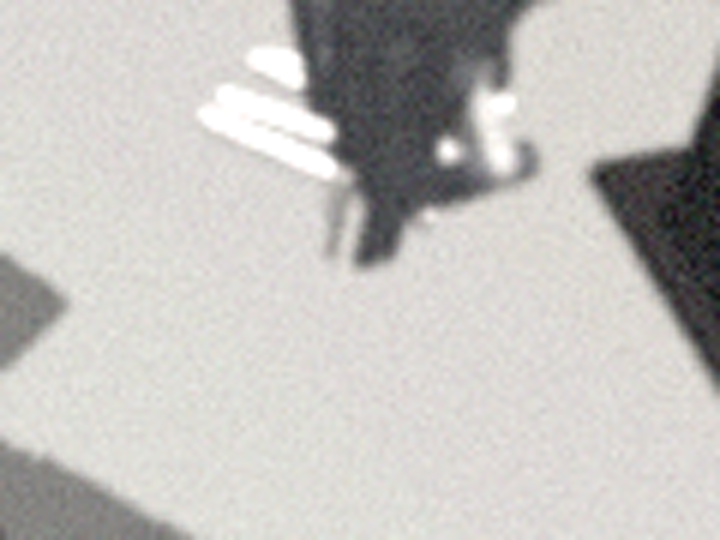

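```bash
python3 - <<'E'
from fit import *
p=shot('scene')
for u,v in [(351,82),(352,80),(352,76),(351,83)]: print(u,v,world(p,u,v))
print(p['k1'],p['intrinsics'])
for P in [[.7,.242,.012],[.536,.273,.012],[.659,-.03,.012],[.486,.003,.012]]: print(proj(p,np.array(P)))
t=shot('top','t1.png');w=shot('wrist')
print(proj(t,get_state()['tcp_pos']), proj(w,get_state()['tcp_pos']))
E
```

```text
351 82 [0.64166169 0.27933564 0.39216025]
352 80 [0.64132829 0.28123724 0.39650612]
352 76 [0.64136736 0.27803094 0.409192  ]
351 83 [0.63995357 0.28219464 0.38643995]
-0.06080422212149902 [[417.61246224   0.         260.34729423]
 [  0.         417.61246224 188.04784807]
 [  0.           0.           1.        ]]
[[327.65168041 202.2963818 ]]
[[301.36445209 156.54459333]]
[[235.26791694 240.58600262]]
[[212.88786918 187.10200891]]
[[157.78371033 184.98670467]] [[255.9277966  214.18629441]]
```

View pics/t1.png

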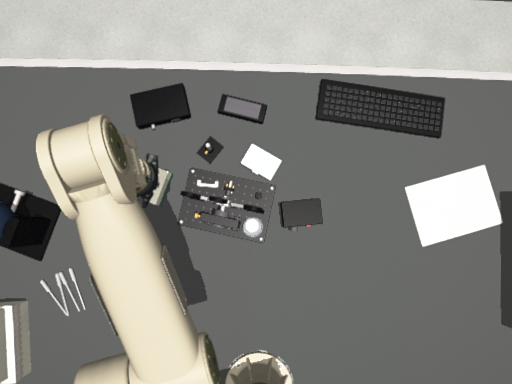

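```bash
python3 - <<'E'
import cv2
from fit import *
a=cv2.imread('pics/w1.png')[140:340,160:360]
cv2.imwrite('pics/w1z.png',cv2.resize(cv2.convertScaleAbs(a,alpha=2,beta=20),None,fx=3,fy=3,interpolation=cv2.INTER_CUBIC))
w=shot('wrist')
for r in range(200,330,8): print(r,[np.round(world(w,c,r),3).tolist() for c in (235,250,256,262,275)])
E
```

```text
200 [[0.571, 0.19, 0.011], [0.616, 0.248, 0.207], [0.624, 0.247, 0.208], [0.624, 0.18, 0.012], [0.65, 0.176, 0.014]]
208 [[0.57, 0.178, 0.026], [0.616, 0.244, 0.225], [0.623, 0.244, 0.227], [0.621, 0.162, 0.011], [0.647, 0.158, 0.013]]
216 [[0.564, 0.155, 0.01], [0.615, 0.237, 0.232], [0.622, 0.237, 0.234], [0.618, 0.146, 0.014], [0.644, 0.141, 0.012]]
224 [[0.56, 0.138, 0.011], [0.628, 0.294, 0.389], [0.632, 0.294, 0.389], [0.635, 0.293, 0.389], [0.642, 0.123, 0.012]]
232 [[0.62, 0.292, 0.39], [0.629, 0.294, 0.399], [0.632, 0.294, 0.399], [0.635, 0.293, 0.399], [0.641, 0.288, 0.39]]
240 [[0.62, 0.292, 0.4], [0.629, 0.294, 0.408], [0.632, 0.294, 0.408], [0.634, 0.294, 0.408], [0.64, 0.288, 0.399]]
248 [[0.621, 0.292, 0.408], [0.629, 0.295, 0.416], [0.631, 0.294, 0.415], [0.634, 0.293, 0.415], [0.64, 0.289, 0.409]]
256 [[0.623, 0.298, 0.427], [0.629, 0.295, 0.423], [0.631, 0.291, 0.418], [0.634, 0.295, 0.425], [0.639, 0.295, 0.427]]
264 [[0.623, 0.297, 0.431], [0.629, 0.294, 0.429], [0.63, 0.288, 0.419], [0.634, 0.294, 0.43], [0.639, 0.293, 0.429]]
272 [[0.624, 0.296, 0.435], [0.642, 
[... 218 characters left out ...]
301, 0.452], [0.627, 0.283, 0.428], [0.628, 0.275, 0.418], [0.632, 0.282, 0.429], [0.638, 0.298, 0.452]]
296 [[0.626, 0.301, 0.456], [0.626, 0.279, 0.428], [0.607, 0.158, 0.272], [0.631, 0.279, 0.43], [0.638, 0.299, 0.456]]
304 [[0.626, 0.301, 0.459], [0.625, 0.276, 0.429], [0.606, 0.157, 0.285], [0.63, 0.275, 0.43], [0.642, 0.352, 0.524]]
312 [[0.627, 0.301, 0.463], [0.625, 0.272, 0.429], [0.606, 0.152, 0.291], [0.63, 0.274, 0.434], [0.637, 0.298, 0.462]]
320 [[0.642, 0.352, 0.524], [0.629, 0.294, 0.459], [0.631, 0.294, 0.459], [0.633, 0.293, 0.459], [0.637, 0.299, 0.466]]
328 [[0.626, 0.298, 0.465], [0.629, 0.294, 0.462], [0.631, 0.294, 0.462], [0.633, 0.293, 0.462], [0.637, 0.295, 0.465]]
```

View pics/w1z.png

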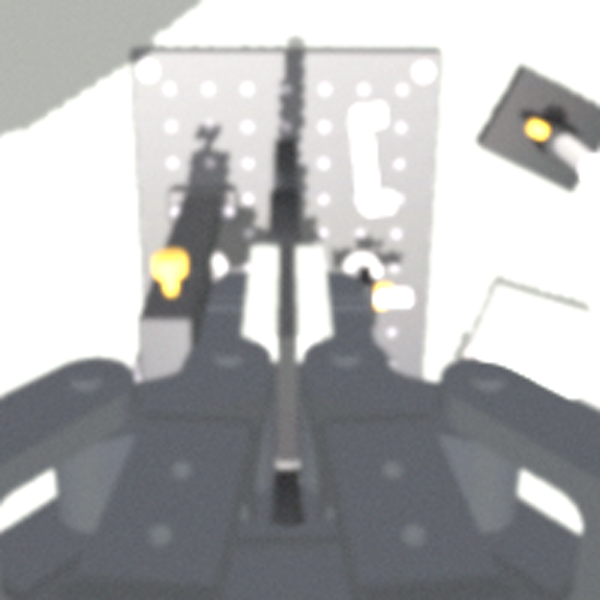

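```bash
python3 - <<'E'
from fit import *
p=shot('scene');w=shot('wrist')
for z in (.3415,.36,.386): print(proj(p,[.631,.287,z]),proj(w,[[.633,.298,z],[.631,.287,z]]))
for v in range(78,98,2): print(v,[round(float(world(p,u,v)[2]),3) for u in range(340,360,2)])
print(w['rvec'],w['tvec']);Rm=cv2.Rodrigues(w['rvec'])[0];print(-Rm.T@w['tvec'],Rm[2])
E
```

```text
[[346.13728869  94.7635325 ]] [[256.44758593 191.59364979]
 [256.52803148 206.40938023]]
[[347.68768193  88.6480027 ]] [[256.64193852 199.9114979 ]
 [256.72673538 216.0686755 ]]
[[349.9540686   79.69521585]] [[256.99357621 214.9726594 ]
 [257.08419449 233.45995576]]
78 [-0.002, 0.002, 0.391, 0.397, 0.4, 0.405, 0.404, 0.402, 0.401, -0.0]
80 [0.003, 0.003, 0.388, 0.395, 0.395, 0.399, 0.394, 0.394, -0.001, -0.001]
82 [-0.003, -0.002, 0.002, 0.388, 0.389, 0.395, 0.392, -0.002, 0.004, -0.0]
84 [-0.001, 0.002, -0.002, 0.381, 0.381, -0.002, 0.0, -0.004, -0.001, -0.004]
86 [-0.003, -0.001, 0.003, 0.001, 0.006, 0.004, 0.002, -0.001, 0.001, -0.002]
88 [-0.001, -0.001, -0.005, -0.0, -0.0, -0.001, 0.0, 0.003, 0.001, 0.003]
90 [-0.004, 0.002, 0.0, -0.001, -0.003, 0.0, -0.0, -0.0, -0.0, 0.001]
92 [-0.0, 0.003, -0.001, 0.0, -0.002, -0.0, 0.0, 0.001, 0.0, 0.002]
94 [-0.001, 0.0, 0.002, -0.001, -0.001, -0.002, 0.0, -0.001, 0.002, -0.003]
96 [-0.002, 0.001, -0.002, -0.002, -0.0, -0.0, -0.004, 0.0, 0.005, 0.002]
[-2.84949796  0.26671649  0.03407732] [-0.56682535  0.30251328  0.63090275]
[0.64194602 0.35250031 0.52392021] [-0.0489496  -0.27241832 -0.96093298]
```

```bash
python3 - <<'E'
from fit import *
print(get_state());where();delta(0,.165,.345);print([a for a in dir(env) if a[0]!='_'])
E
```

```text
{'clock': 4.25, 'joint_pos': array([ 3.06694924e-01,  6.40070338e-01,  9.34890356e-01,  1.86415060e+00,
       -1.31105547e-04,  2.06243126e+00]), 'qvel': array([0.00514124, 0.00813955, 0.00499523, 0.00052263, 0.00083691,
       0.00160673]), 'tau': array([ 1.68081204e-02, -6.24935389e+01,  2.73494357e+01, -1.95620611e-02,
        3.20117924e-04, -9.00472387e-04]), 'tcp_pos': array([0.62989469, 0.28334934, 0.34625394]), 'orientation': array([3.36798446e-04, 7.69378653e-01, 6.38792570e-01, 6.54191946e-04]), 'wrist_force': array([0.5409846 , 0.70088485, 0.21536732]), 'ft_torque': array([-0.00620782, -0.05984625, -0.00852286]), 'finger_gap': -0.00024763560940732794}
wheel xyz(mm) [3.000e-01 1.616e+02 3.463e+02] F [0.4  0.79 0.22] 4.25
shift mm [ 3.4 -0.3  1.3] rotvec [ 0.08 -0.03 -0.05]
['MotionError', 'tcp_to_grasp']
```

arm_command(motion=[{"x":-10,"y":0,"z":60,"rx":0,"ry":0,"rz":0,"hand":1},{"x":-10,"y":0,"z":120,"rx":0,"ry":0,"rz":0,"hand":1},{"x":-10,"y":0,"z":140,"rx":0,"ry":0,"rz":0,"hand":1},{"x":-10,"y":0,"z":140,"rx":0,"ry":0,"rz":0,"hand":1}])

```text
clock: 4.75
tcp_pos: [0.6266, 0.2735, 0.2031]
orientation: [-0.001, 0.769, 0.639, -0.002]
wrist_force: [-0.0, -0.2, 0.8]
finger_gap: -0.0002
```

```bash
cat >> fit.py <<'E'
def look(fn,box=(90,250,180,400),f=3.6):
    p=shot('scene');c=p['image'][box[0]:box[1],box[2]:box[3],::-1]
    cv2.imwrite('pics/'+fn,cv2.resize(cv2.convertScaleAbs(c,alpha=1.5,beta=15),None,fx=f,fy=f,interpolation=cv2.INTER_CUBIC));return p
E
python3 - <<'E'
from fit import *
where();p=look('s2.png',(50,230,200,400),4 if 0 else 3.3);print(env.tcp_to_grasp,proj(p,get_state()['tcp_pos']))
E
```

```text
wheel xyz(mm) [ -1.1 151.4 203.1] F [ 0.02 -0.17  0.81] 4.75
0.0187 [[331.23004155 135.57695483]]
```

View pics/s2.png

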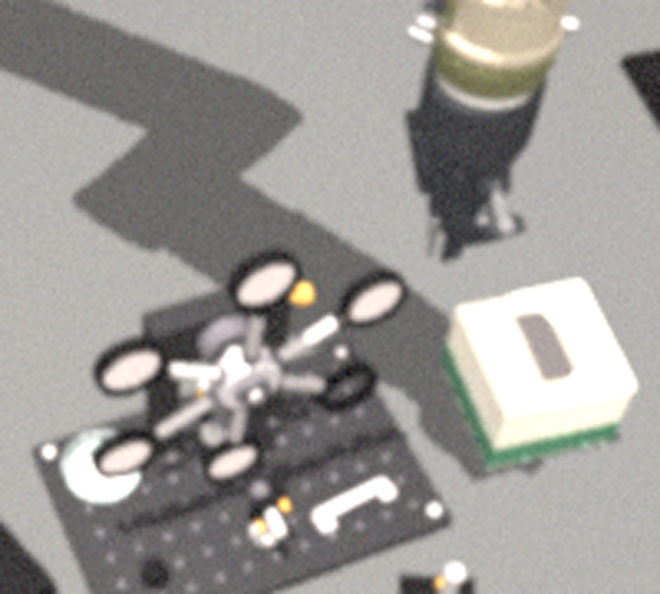

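```bash
python3 - <<'E'
from fit import *
p=shot('scene')
for v in range(114,134,2): print(v,[np.round(world(p,u,v)[[0,1,2]]*1e3).astype(int).tolist() for u in range(326,346,3)])
w=shot('wrist','w2.png')
c=w['image'][140:340,160:360,::-1]
cv2.imwrite('pics/w2z.png',cv2.resize(cv2.convertScaleAbs(c,alpha=1.3,beta=15),None,fx=3,fy=3,interpolation=cv2.INTER_CUBIC))
E
```

```text
114 [[436, 446, -2], [442, 453, -1], [624, 264, 286], [632, 265, 293], [643, 262, 305], [637, 279, 290], [646, 278, 299]]
116 [[445, 439, 1], [449, 448, -1], [622, 268, 275], [634, 264, 288], [643, 263, 298], [644, 273, 293], [666, 256, 324]]
118 [[450, 435, -2], [454, 444, -3], [624, 267, 271], [637, 262, 287], [641, 267, 287], [650, 267, 296], [668, 255, 320]]
120 [[457, 429, 0], [462, 437, 0], [626, 267, 265], [638, 262, 281], [649, 260, 292], [657, 260, 300], [667, 258, 312]]
122 [[464, 424, 0], [468, 433, -2], [628, 265, 262], [635, 268, 267], [651, 259, 288], [661, 257, 300], [670, 256, 310]]
124 [[469, 421, -3], [474, 429, -3], [630, 264, 258], [637, 267, 263], [642, 271, 265], [661, 259, 291], [498, 470, -5]]
126 [[475, 415, -2], [481, 423, -1], [632, 264, 252], [638, 268, 256], [640, 276, 253], [500, 457, -5], [509, 460, 3]]
128 [[481, 411, -4], [487, 418, -2], [634, 264, 246], [639, 268, 250], [643, 274, 250], [509, 448, 1], [515, 455, 2]]
130 [[490, 403, 1], [495, 412, 0], [500, 419, 1], [506, 426, 2], [509, 436, -1], [514, 444, -1], [520, 451, 1]]
132 [[496, 399, 0], [501, 407, 0], [506, 415, 0], [510, 424, -2], [517, 429, 2], [521, 438, 0], [527, 445, 1]]
```

View pics/w2z.png

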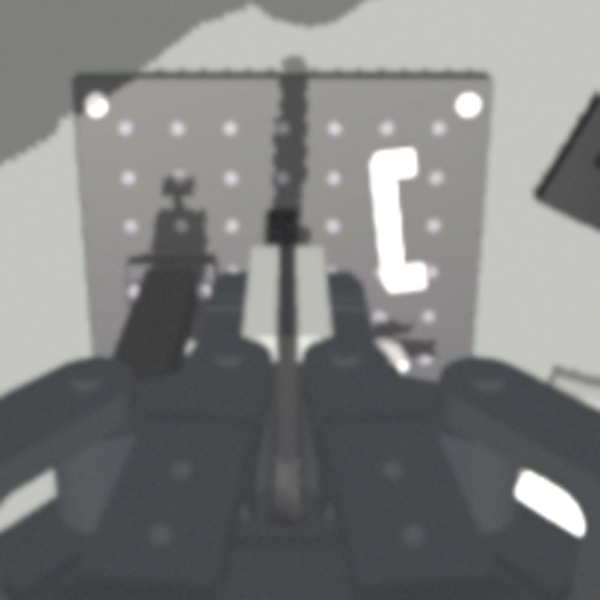

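arm_command(motion=[{"x":0,"y":0,"z":-60,"rx":0,"ry":0,"rz":0,"hand":1},{"x":0,"y":0,"z":-120,"rx":0,"ry":0,"rz":0,"hand":1},{"x":0,"y":0,"z":-143,"rx":0,"ry":0,"rz":0,"hand":1},{"x":-50,"y":0,"z":-143,"rx":0,"ry":0,"rz":0,"hand":1},{"x":-93,"y":1,"z":-143,"rx":0,"ry":0,"rz":0,"hand":1},{"x":-93,"y":1,"z":-143,"rx":0,"ry":0,"rz":0,"hand":1}])

```text
clock: 5.65
tcp_pos: [0.6127, 0.1803, 0.3511]
orientation: [0.001, 0.77, 0.638, 0.002]
wrist_force: [-0.4, -0.6, 0.1]
finger_gap: -0.0002
```

```bash
python3 - <<'E'
from fit import *
where();delta(0,.057,.236);p=look('s3.png',(50,230,200,400),3.3);print(proj(p,get_state()['tcp_pos']))
E
```

```text
wheel xyz(mm) [  2.3  57.2 351.1] F [-0.24 -0.68  0.11] 5.65
shift mm [ -0.3  -2.8 115.1] rotvec [ 0.27 -0.06 -0.2 ]
[[302.92788192 105.99545358]]
```

View pics/s3.png

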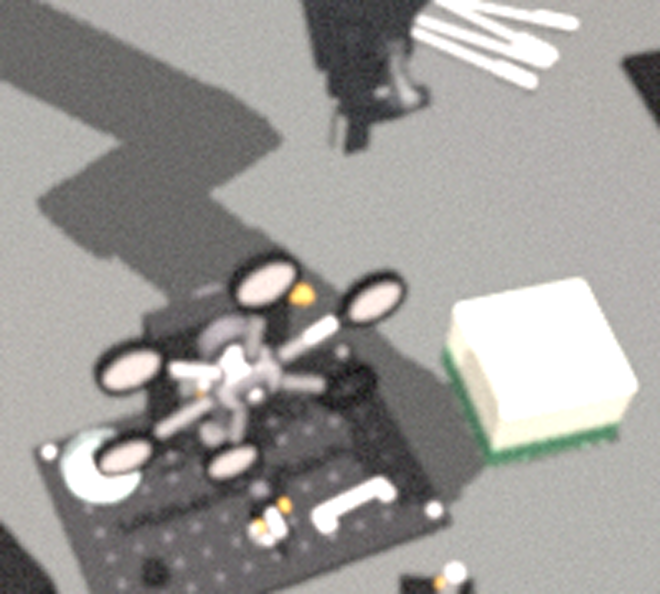

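arm_command(motion=[{"x":0,"y":-2,"z":55,"rx":0,"ry":0,"rz":0,"hand":1},{"x":0,"y":-2,"z":100,"rx":0,"ry":0,"rz":0,"hand":1},{"x":0,"y":-2,"z":113,"rx":0,"ry":0,"rz":0,"hand":1},{"x":0,"y":-2,"z":113,"rx":0,"ry":0,"rz":0,"hand":1}])

```text
clock: 6.2
tcp_pos: [0.6106, 0.184, 0.2356]
orientation: [0.0, 0.769, 0.64, 0.0]
wrist_force: [0.2, 0.6, 1.1]
finger_gap: -0.0
```

```bash
python3 - <<'E'
from fit import *
where();p=look('s4.png',(50,230,200,400),3.3);print(proj(p,get_state()['tcp_pos']))
E
```

```text
wheel xyz(mm) [ -0.4  60.5 235.6] F [0.05 0.65 1.09] 6.2
[[298.66461232 138.79323629]]
```

View pics/s4.png

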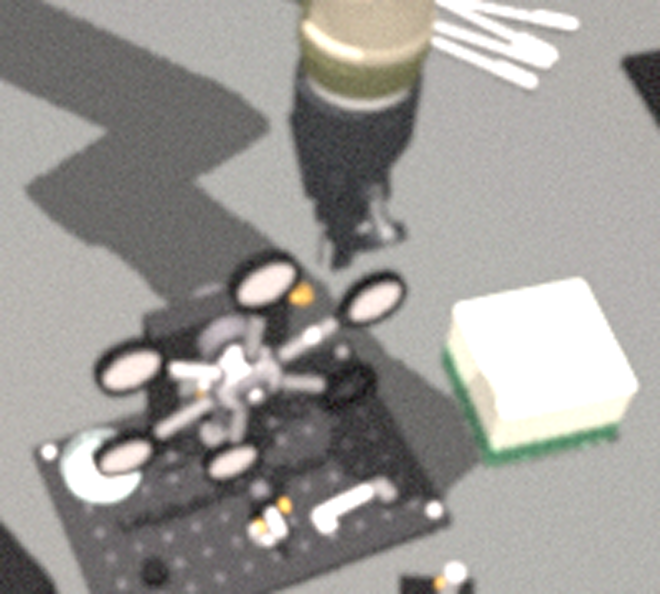

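arm_command(motion=[{"x":-15,"y":0,"z":0,"rx":0,"ry":0,"rz":0,"hand":1},{"x":-25,"y":0,"z":0,"rx":0,"ry":0,"rz":0,"hand":1},{"x":-35,"y":0,"z":0,"rx":0,"ry":0,"rz":0,"hand":1},{"x":-35,"y":0,"z":0,"rx":0,"ry":0,"rz":0,"hand":1}])

```text
clock: 6.75
tcp_pos: [0.6038, 0.1474, 0.2353]
orientation: [0.0, 0.77, 0.639, -0.0]
wrist_force: [0.2, -0.4, 0.0]
finger_gap: 0.0
```

```bash
python3 - <<'E'
from fit import *
where();p=look('s5.png',(50,230,200,400),3.3);print(proj(p,get_state()['tcp_pos']))
E
```

```text
wheel xyz(mm) [ -0.5  23.2 235.3] F [ 0.31 -0.39  0.02] 6.75
[[284.06347335 143.79170351]]
```

View pics/s5.png

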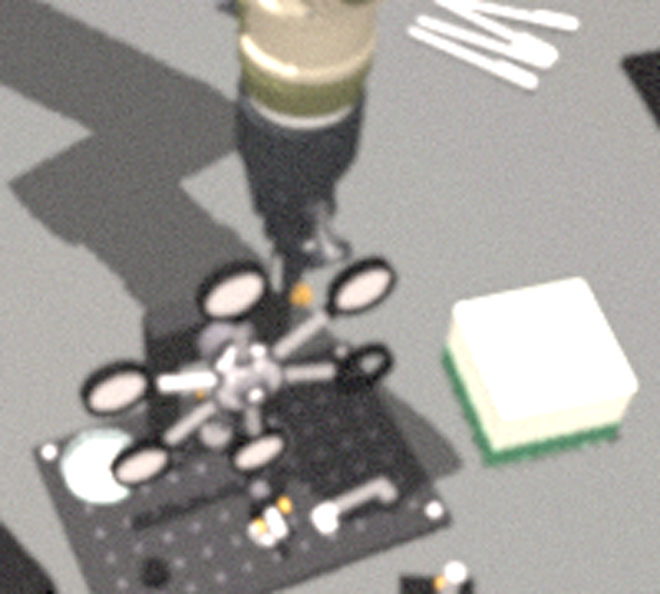

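```bash
cat >> fit.py <<'E'
import pickle
def ang(p,u,f=3.3,o=(200,50),th0=4.2):
    u=(np.array(u,float)+.5)/f-.5+np.array(o)
    r=least_squares(lambda q:((proj(p,rings([*q[:2],.165,YAW,q[2]]))-u)).ravel(),[.6016,.127,th0])
    print('hub',r.x[:2],'wheel deg-360',np.degrees(r.x[2])-360,'res',np.abs(r.fun).max())
E
python3 - <<'E'
from fit import *
p=shot('scene')
ang(p,[[362,366],[362,286],[232,292],[118,388],[140,462],[258,452]])
E
```

```text
hub [0.59993255 0.12637741] wheel deg-360 -112.53197508514964 res 0.9217601430266029
```

arm_command(motion=[{"x":-12,"y":0,"z":1,"rx":0,"ry":0,"rz":0,"hand":1},{"x":-24,"y":0,"z":5,"rx":0,"ry":0,"rz":0,"hand":1},{"x":-35,"y":0,"z":10,"rx":0,"ry":0,"rz":0,"hand":1},{"x":-44,"y":0,"z":15,"rx":0,"ry":0,"rz":0,"hand":1},{"x":-44,"y":0,"z":15,"rx":0,"ry":0,"rz":0,"hand":1},{"x":-40,"y":0,"z":-40,"rx":0,"ry":0,"rz":0,"hand":1},{"x":-40,"y":0,"z":-100,"rx":0,"ry":0,"rz":0,"hand":1},{"x":-40,"y":0,"z":-110,"rx":0,"ry":0,"rz":0,"hand":1},{"x":-40,"y":0,"z":-110,"rx":0,"ry":0,"rz":0,"hand":1}])

```text
clock: 7.98
tcp_pos: [0.5971, 0.1095, 0.3453]
orientation: [0.001, 0.769, 0.639, 0.0]
wrist_force: [0.2, -0.3, -0.7]
finger_gap: -0.0002
```

```bash
python3 - <<'E'
from fit import *
where();p=look('s6.png',(50,230,200,400),3.3)
E
```

```text
wheel xyz(mm) [-1.000e-01 -1.530e+01  3.453e+02] F [ 0.2  -0.22 -0.74] 7.975
```

View pics/s6.png

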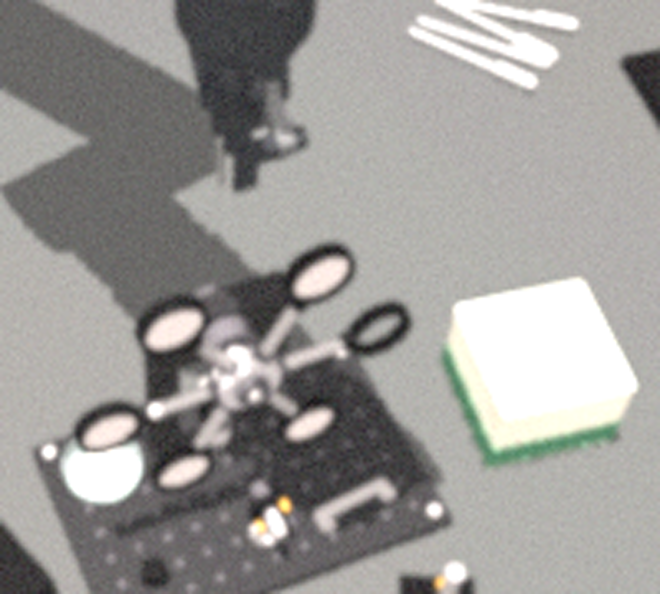

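```bash
python3 - <<'E'
from fit import *
p=shot('scene')
ang(p,[[377,329],[321,275],[173,327],[109,427],[184,469],[310,423]],th0=4.7)
delta(0,.105,.345);delta(0,.105,.225)
E
```

```text
hub [0.60055476 0.1262411 ] wheel deg-360 -87.9163229481955 res 0.8676759080065608
shift mm [120.5   1.   -2. ] rotvec [-0.16  0.05  0.01]
shift mm [120.6   1.3 118. ] rotvec [-0.16  0.05  0.01]
```

arm_command(motion=[{"x":60,"y":0,"z":0,"rx":0,"ry":0,"rz":0,"hand":1},{"x":119,"y":1,"z":0,"rx":0,"ry":0,"rz":0,"hand":1},{"x":119,"y":1,"z":60,"rx":0,"ry":0,"rz":0,"hand":1},{"x":119,"y":1,"z":115,"rx":0,"ry":0,"rz":0,"hand":1},{"x":119,"y":1,"z":122,"rx":0,"ry":0,"rz":0,"hand":1},{"x":119,"y":1,"z":122,"rx":0,"ry":0,"rz":0,"hand":1},{"x":105,"y":1,"z":122,"rx":0,"ry":0,"rz":0,"hand":1},{"x":93,"y":1,"z":119,"rx":0,"ry":0,"rz":0,"hand":1},{"x":80,"y":1,"z":115,"rx":0,"ry":0,"rz":0,"hand":1},{"x":67,"y":1,"z":111,"rx":0,"ry":0,"rz":0,"hand":1}])

```text
clock: 9.32
tcp_pos: [0.6103, 0.1742, 0.2356]
orientation: [0.001, 0.769, 0.639, 0.001]
wrist_force: [0.9, 3.2, 3.0]
finger_gap: 0.0
```

```bash
python3 - <<'E'
from fit import *
where();delta(0,-.021,.216);p=look('s7.png',(50,230,200,400),3.3)
E
```

```text
wheel xyz(mm) [  1.   50.8 235.6] F [0.3  3.34 3.03] 9.325
shift mm [-71.8  -1.1  19.6] rotvec [ 0.14 -0.06 -0.01]
```

View pics/s7.png

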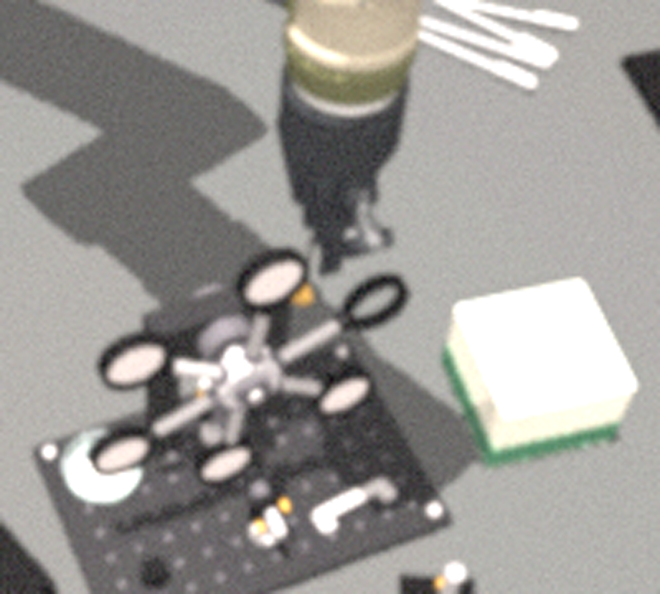

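arm_command(motion=[{"x":-14,"y":-1,"z":4,"rx":0,"ry":0,"rz":0,"hand":1},{"x":-27,"y":-1,"z":4,"rx":0,"ry":0,"rz":0,"hand":1},{"x":-39,"y":-1,"z":5,"rx":0,"ry":0,"rz":0,"hand":1},{"x":-50,"y":-1,"z":9,"rx":0,"ry":0,"rz":0,"hand":1},{"x":-61,"y":-1,"z":14,"rx":0,"ry":0,"rz":0,"hand":1},{"x":-71,"y":-1,"z":20,"rx":0,"ry":0,"rz":0,"hand":1},{"x":-71,"y":-1,"z":20,"rx":0,"ry":0,"rz":0,"hand":1},{"x":-67,"y":-1,"z":-40,"rx":0,"ry":0,"rz":0,"hand":1},{"x":-67,"y":-1,"z":-100,"rx":0,"ry":0,"rz":0,"hand":1},{"x":-67,"y":-1,"z":-110,"rx":0,"ry":0,"rz":0,"hand":1}])

```text
clock: 10.62
tcp_pos: [0.5979, 0.1096, 0.3488]
orientation: [0.002, 0.769, 0.639, 0.003]
wrist_force: [0.2, 0.1, -0.3]
finger_gap: 0.0002
```

```bash
python3 - <<'E'
from fit import *
where();delta(0,.105,.345);p=look('s8.png',(50,230,200,400),3.3)
E
```

```text
wheel xyz(mm) [  0.7 -15.  348.8] F [ 0.21  0.15 -0.25] 10.625
shift mm [120.   -0.6   3.9] rotvec [ 0.43 -0.07  0.03]
```

View pics/s8.png

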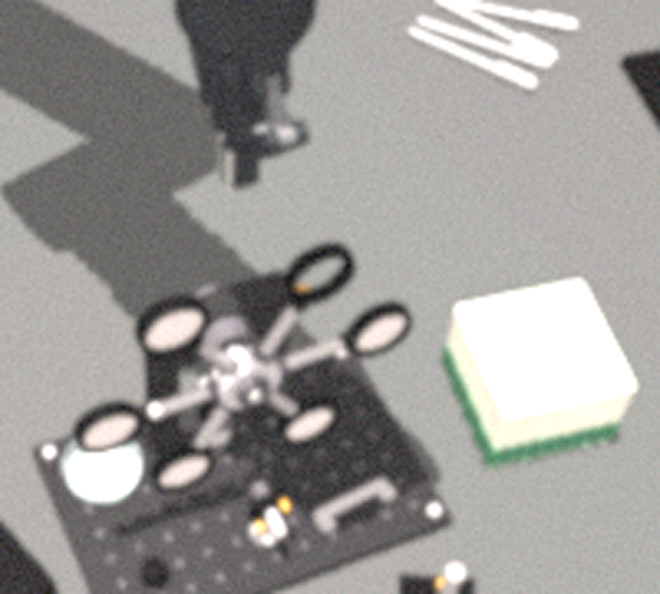

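arm_command(motion=[{"x":60,"y":0,"z":0,"rx":0,"ry":0,"rz":0,"hand":1},{"x":119,"y":-1,"z":3,"rx":0,"ry":0,"rz":0,"hand":1},{"x":119,"y":-1,"z":60,"rx":0,"ry":0,"rz":0,"hand":1},{"x":119,"y":-1,"z":115,"rx":0,"ry":0,"rz":0,"hand":1},{"x":119,"y":-1,"z":127,"rx":0,"ry":0,"rz":0,"hand":1},{"x":119,"y":-1,"z":127,"rx":0,"ry":0,"rz":0,"hand":1},{"x":105,"y":-1,"z":127,"rx":0,"ry":0,"rz":0,"hand":1},{"x":93,"y":-1,"z":124,"rx":0,"ry":0,"rz":0,"hand":1},{"x":82,"y":-1,"z":121,"rx":0,"ry":0,"rz":0,"hand":1},{"x":71,"y":-1,"z":118,"rx":0,"ry":0,"rz":0,"hand":1}])

```text
clock: 11.92
tcp_pos: [0.6091, 0.1787, 0.2274]
orientation: [0.001, 0.769, 0.639, 0.001]
wrist_force: [0.9, 2.9, 1.9]
finger_gap: 0.0005
```

```bash
python3 - <<'E'
from fit import *
where();delta(0,.038,.233)
E
```

```text
wheel xyz(mm) [ -1.   54.9 227.4] F [0.31 3.05 1.88] 11.925
shift mm [-16.9   1.   -5.6] rotvec [ 0.13 -0.05 -0.01]
```

arm_command(motion=[{"x":-9,"y":1,"z":-3,"rx":0,"ry":0,"rz":0,"hand":1},{"x":-17,"y":1,"z":-5,"rx":0,"ry":0,"rz":0,"hand":1},{"x":-17,"y":1,"z":-5,"rx":0,"ry":0,"rz":0,"hand":1},{"x":-17,"y":1,"z":-5,"rx":0,"ry":0,"rz":0,"hand":1}])

```text
clock: 12.42
tcp_pos: [0.6062, 0.1622, 0.2303]
orientation: [-0.0, 0.769, 0.639, -0.001]
wrist_force: [0.1, 0.6, -0.9]
finger_gap: -0.0
```

```bash
python3 - <<'E'
from fit import *
where();p=look('s9.png',(50,230,200,400),3.3)
E
```

```text
wheel xyz(mm) [ -0.8  38.2 230.3] F [-0.03  0.59 -0.88] 12.425
```

View pics/s9.png

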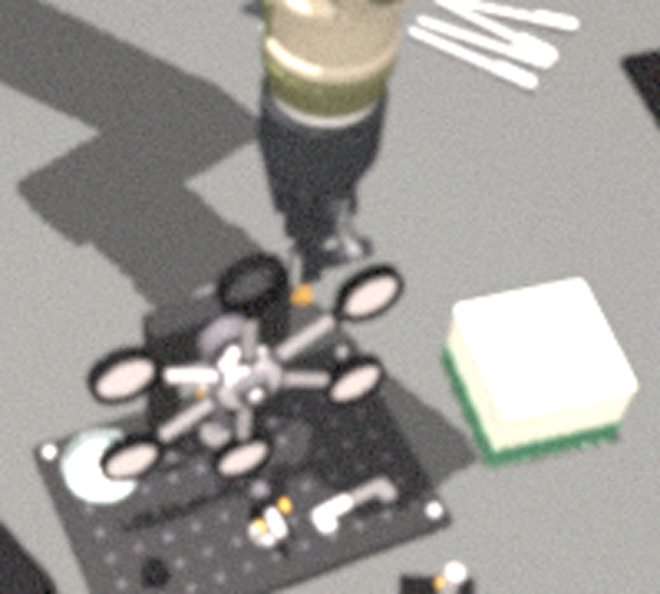

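Looks upright. I back off sideways, rise clear, and measure.

arm_command(motion=[{"x":10,"y":0,"z":0,"rx":0,"ry":0,"rz":0,"hand":1},{"x":10,"y":0,"z":-60,"rx":0,"ry":0,"rz":0,"hand":1},{"x":10,"y":0,"z":-115,"rx":0,"ry":0,"rz":0,"hand":1},{"x":70,"y":0,"z":-120,"rx":0,"ry":0,"rz":0,"hand":1},{"x":130,"y":0,"z":-120,"rx":0,"ry":0,"rz":0,"hand":1},{"x":130,"y":0,"z":-120,"rx":0,"ry":0,"rz":0,"hand":1}])

```text
clock: 13.22
tcp_pos: [0.6306, 0.2956, 0.3468]
orientation: [-0.001, 0.767, 0.641, -0.002]
wrist_force: [0.5, -0.9, -0.9]
finger_gap: -0.0002
```

```bash
python3 - <<'E'
from fit import *
where();p=look('s10.png',(50,230,200,400),3.3);shot('scene','s10full.png')
ang(p,[[252,281],[124,375],[131,457],[243,456],[356,381],[369,292]],th0=6.28)
for t in (0,): print((proj(p,rings([.6006,.1263,.165,YAW,0]))-[200,50])*3.3)
E
```

```text
wheel xyz(mm) [ -1.2 173.8 346.8] F [ 0.7  -0.74 -0.9 ] 13.225
hub [0.59959986 0.12701017] wheel deg-360 0.17571599495312284 res 0.8438597397765761
[[252.10141986 283.91034303]
 [123.37669473 374.93383638]
 [128.83058743 457.73696836]
 [240.81448546 454.78473226]
 [353.38406033 379.09526742]
 [369.12471666 292.40206132]]
```

View pics/s10.png

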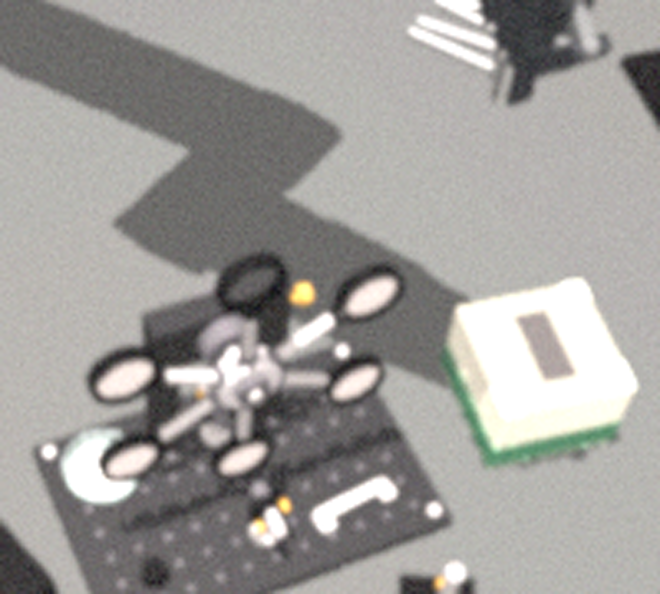

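View pics/s10full.png

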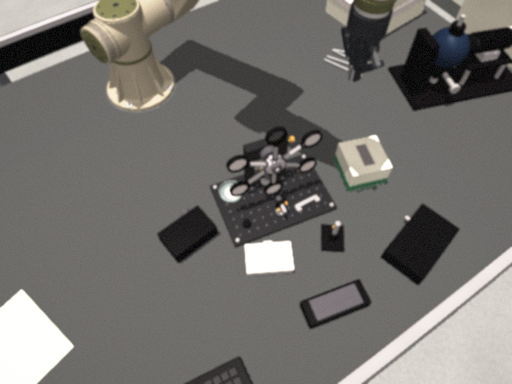

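The empty ring is at the top (crop 252,281) and the fit gives 0.2°. The loose things sit where they were at the start, and the hand is clear.

```bash
python3 -c "
from h import *
print(hand_in())"
```

```text
the job is handed in; nothing more can be done
None
```

The empty holder now points straight up: the last scene picture puts it about 0.2° from vertical, against the 5° allowed. I got it there with three sideways pushes by the shut fingertips on the rings' outer rims, turning the wheel clockwise by about 124°. I then lifted the hand clear and handed the job in at about 13 s of the 51 s.

**Last checks**
- **Fit:** the ring centres I picked in that picture fit the wheel model to within about 0.8 px. I did not separately measure that the wheel was at rest.
- **Loose things:** comparing the pictures by eye, they all stand where they did at the start. I did not measure their positions.
- **Forces:** wrist force readings during the pushes were only a few newtons.
- **Discs and collimators:** the fingers were planned to stay on the outer rims, well above the collimators. I had no direct contact reading for either.

**Disagreement:** the scene and wrist pictures showed the fingertips about 40 mm higher than the reported tool position. I did not find the cause. I chose push heights that would work either way, and the wheel turned as predicted.

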